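Rack the press drivers by size

ROBOT

A 6-joint arm with a two-finger parallel gripper is mounted at the origin on a cart in front of the work surface, level with it; the furniture and walls round the work are solid. World frame = base frame: x ahead of the robot, y to its left, z up, the work surface at z = 0. Lengths are in mm, angles in rad, forces in N, time in s.
With the tool pointing down it reaches from about 275 to 750 mm from the base axis. Payload 10.2 kg.
Tool frame: the origin (TCP) lies between the finger pads; the fingertips stand 22 mm ahead of it and the grasp point (between the pads) lies 3 mm ahead of it (ctrl.tips_ahead is the distance from the TCP to the fingertips, in mm); z points along the fingers, y is the line along which they close (so a half turn about z gives the same grasp; the last joint's range is limited). The gripper opens to 88 mm and grips with 3 to 60 N. Pads are 18 mm wide; open, the fingers measure 123 mm over their backs; the gripper's body (75 mm by 187 mm) begins 45 mm behind the grasp point.
Start: joints at [0.926, 0.313, 1.498, -0, 1.331, -0.223], TCP at [214.95, 478.986, 260.72] pointing down, gripper open.
Joint ranges: [-2.94, 2.94], [-0.97, 2.17], [0.19, 2.56], [-1.23, 4.37], [0.02, 3.11], [-2.88, 2.88]. Speed limits (rad/s): [2.39, 2.39, 3.01, 3.14, 3.14, 3.14].

INTERFACE

Orientations are given as a unit quaternion [x, y, z, w].
In Python, from bench import state, read_camera, camera_params, ticket, spotter, ctrl gives the robot as it stands.
- The arm moves only by the tool step_arm, never from a script. Its argument "steps" is a list of rows, each an object with "linear": the shift along the tool's x, y, z in mm, a list of three; "turn": the turn, a rotation vector about the tool's x, y, z in degrees, a list of three. A call has 1 to 10 rows; each row is the pose to reach, as a shift and turn from the pose commanded when the call began, along the tool's axes at that moment; what a row does not reach only later rows make up. A row lasts 1/8 s, in which the tool goes at most 62.5 mm and 10.7 degrees, less where a joint would pass 70% of its speed; a pose out of reach is approached as far as the arm can. A call with a gripper value outside its range is refused whole. "fingers" is the finger opening in mm, from 0 to 88.1, set as the call begins (left out, the last holds). The fingers move at their own pace and stop on an object; the grip force is fixed at half the most. Time passes only in rows, so rows that repeat a pose let the fingers close. It gives the time, the measured TCP pose, the force, the opening and the grip force at its end, in the units of the state.
- state(): the state, without advancing time (a new reading comes with each control period).
- read_camera(name): name is "scene" or "top" or "wrist"; returns the picture (480x640x3 uint8, blue, green, red); there is no depth.
- camera_params(name): a dict with "fx", "fy", "cx", "cy" (pixels), "world_from_camera" (4x4, takes a point from camera to world coordinates); the wrist camera has in their place "tool_from_camera" (4x4, takes a point from camera to tool coordinates, whose origin is the TCP and whose axes are the flange's). Camera axes: x right, y up, looking along -z (the intrinsics and any distortion apply to the point x, -y, -z); pixel columns grow to the right and rows downward; lengths in mm; the calibration is good to about 2 mm. The wrist camera is an equidistant fisheye: a pixel r from the principal point sees the ray r / f radians off the axis. A picture is of the moment at which its call begins: read the wrist's pose just before it. camera_params takes no time and is no camera call.
- ticket.close_job(): hands the job in; it is judged then, once.
Trained networks look in the newest picture that a camera, given by its name, has taken for a name from the list of things; names that differ only in an ending like _2 or _b are one class to them, and where a whole thing is asked for, a point or a joint stands for the part that bears it (a point fixed in the world has none). Each returns a list of dicts, best first, with "confidence" (0 to 1); they miss things now and then, are a little off and sometimes report something else, mostly with a low value. They report only what shows in the picture. A call takes as long as a camera call.
- spotter.find_in(camera, target): "position" ([column, row] in pixels, amid what is visible of it).
- spotter.masks_of(camera, target): "region" (480x640 bool, what is visible of it) and "position" ([column, row] in pixels, amid what is visible of it).
- spotter.tip_of(camera, target): "position" ([column, row] in pixels: a listed point, or the origin of a listed thing).
The state is a dict: "t": time; "joint_positions": joint angles; "qd": joint speeds; "joint_efforts": joint torques, N m; "tool_pos": TCP position; "eef_rot": TCP orientation; "force": force on the tool from outside, world axes, zero at the start; "wrist_torque": the same for the moment, N m; "width": finger opening in mm; "grip_force": force on a finger pad.
Only numpy, scipy, OpenCV 4.12 (cv2) and the standard library are available. Lean on these libraries where they do the work, as an engineer would, in place of code of your own. Each camera call takes 0.05 s, during which the arm holds its last target. There are 200 camera calls.

TASK

Rack the four steel press drivers on the wooden rail in order of size: the shortest on the round seat next to the upright steel stop, then each taller one on the next seat, the tallest last. Each must stand upright on its foot in the middle of its own seat; leave the green-topped powder trickler standing where it is.

Things in the scene. Friction and masses are not known exactly. Their poses are not given: they have to be found in the camera images.
- driver_a: the shortest and slimmest of four loose turned steel press drivers, a round stem on a round foot, standing upright: 50 mm tall over all, foot 24 mm across and 14 mm thick, stem 16 mm across with three dark turned bands near its top. Origin: centre of the underside; z: up along the stem
- driver_b: the second shortest of four loose turned steel press drivers, a round stem on a round foot, standing upright: 58 mm tall over all, foot 32 mm across and 14 mm thick, stem 16 mm across with three dark turned bands near its top. Origin: centre of the underside; z: up along the stem
- driver_c: the second tallest of four loose turned steel press drivers, a round stem on a round foot, standing upright: 66 mm tall over all, foot 40 mm across and 14 mm thick, stem 16 mm across with three dark turned bands near its top. Origin: centre of the underside; z: up along the stem
- driver_d: the tallest and widest of four loose turned steel press drivers, a round stem on a round foot, standing upright: 74 mm tall over all, foot 48 mm across and 14 mm thick, stem 16 mm across with three dark turned bands near its top. Origin: centre of the underside; z: up along the stem
- seat_1: one of four alike round black rubber seats, 60 mm across and 2 mm thick, fixed in one straight row at 80 mm spacing on a wooden rail (380 x 84 x 12 mm, fixed to the bench); numbered along the row, seat 1 is at one end. Origin: centre of the underside, 12 mm over the bench, so its upper face is 14 mm over the bench; its y axis runs along the row, x across it, z up
- seat_2: one of four alike round black rubber seats, 60 mm across and 2 mm thick, fixed in one straight row at 80 mm spacing on a wooden rail (380 x 84 x 12 mm, fixed to the bench); numbered along the row, seat 2 is the second of the row. Origin: centre of the underside, 12 mm over the bench, so its upper face is 14 mm over the bench; its y axis runs along the row, x across it, z up
- seat_3: one of four alike round black rubber seats, 60 mm across and 2 mm thick, fixed in one straight row at 80 mm spacing on a wooden rail (380 x 84 x 12 mm, fixed to the bench); numbered along the row, seat 3 is the third of the row. Origin: centre of the underside, 12 mm over the bench, so its upper face is 14 mm over the bench; its y axis runs along the row, x across it, z up
- seat_4: one of four alike round black rubber seats, 60 mm across and 2 mm thick, fixed in one straight row at 80 mm spacing on a wooden rail (380 x 84 x 12 mm, fixed to the bench); numbered along the row, seat 4 is at one end. Origin: centre of the underside, 12 mm over the bench, so its upper face is 14 mm over the bench; its y axis runs along the row, x across it, z up
- end_stop: upright dark steel stop plate, 70 mm across the rail, 8 mm thick, standing 45 mm over the rail on a 24 mm wide foot plate, fixed 56 mm beyond the end seat of one end of the row (the end differs from start to start; the other end has only a narrow flat aluminium strap with two bolts). Origin: centre of its underside, on the rail's upper face
- trickler: loose trickler, not to be disturbed: black round foot, green cup, cross tube, 66 x 95 x 80 mm tall, just behind the drivers. Origin: centre of its underside. Keep the wrist clear of the fixed equipment: red-hopper powder measure (x 0.36-0.45, y 0.05-0.14, 0.32 m tall), arbor press (tray from x 0.625, y 0.27-0.53, 0.13-0.15 m high, taller behind), green bench press (x under 0.46, y near -0.2)

How it is judged:
By the outcome, as a careful person would: the job done as asked, in the order asked, and still so for the second after the job is handed in, with the robot touching nothing.
It also fails if it takes over 120 s, if anything falls off the work surface, if the arm or the gripper's body presses on something with over 40 N, if the wrist force passes 120 N, or if a joint passes its speed limit or range.

## Working session

There is one attempt and no reset: what is moved stays moved. The work goes in short steps, Python scripts to look and compute and a tool call to move; the robot and the scene stay as the last step left them, time stands still between calls to the robot, and variables do not carry over. Pictures are saved under pics/ and viewed, at most 14 in all, crops included, and the job is handed in when it is done.

Besides the shell and the picture viewer there is one more tool, called after "Emit:" in YAML: its name, and indented under it one key for each argument. step_arm: Moves the arm, as the interface text tells. Its arguments: {"type":"object","properties":{"steps":{"type":"array"},"fingers":{"type":"number"}},"required":["steps"]}

```bash
mkdir -p pics; ls; python3 - <<'E'
from bench import state, read_camera, camera_params, spotter
import cv2,numpy as np
for n in ["scene","top"]:
    cv2.imwrite(f"pics/{n}0.png",read_camera(n))
    p=camera_params(n); print(n,{k:np.round(v,3).tolist() for k,v in p.items()})
    for t in ["driver_a","seat_1","end_stop","trickler"]:
        print(t,[(np.round(d["position"]).tolist(),round(d["confidence"],2)) for d in spotter.tip_of(n,t)])
print({k:np.round(v,3).tolist() for k,v in state().items()})
E
```

```text
pics
scene {'fx': 552.184, 'fy': 552.184, 'cx': 310.243, 'cy': 243.252, 'world_from_camera': [[0.647, 0.521, -0.557, -81.823], [-0.763, 0.45, -0.465, -499.977], [0.008, 0.725, 0.689, 815.684], [0.0, 0.0, 0.0, 1.0]]}
driver_a [([350.0, 277.0], 0.88), ([459.0, 300.0], 0.79), ([400.0, 308.0], 0.76), ([370.0, 245.0], 0.66)]
seat_1 [([280.0, 193.0], 0.83), ([249.0, 204.0], 0.83), ([215.0, 209.0], 0.76), ([180.0, 217.0], 0.68)]
end_stop [([150.0, 225.0], 0.93)]
trickler [([433.0, 251.0], 0.78)]
top {'fx': 449.144, 'fy': 449.144, 'cx': 325.406, 'cy': 236.237, 'world_from_camera': [[-0.158, 0.964, -0.212, 334.174], [-0.987, -0.156, 0.027, 38.85], [-0.007, 0.214, 0.977, 1156.644], [0.0, 0.0, 0.0, 1.0]]}
driver_a [([356.0, 243.0], 0.79), ([422.0, 200.0], 0.55), ([402.0, 238.0], 0.52), ([344.0, 210.0], 0.46)]
seat_1 [([214.0, 311.0], 0.73), ([248.0, 222.0], 0.7), ([239.0, 252.0], 0.7), ([224.0, 280.0], 0.66)]
end_stop [([205.0, 331.0], 0.84)]
trickler [([377.0, 179.0], 0.65)]
{'t': 0.5, 'joint_positions': [0.926, 0.313, 1.498, -0.0, 1.331, -0.223], 'qd': [-0.0, -0.001, 0.0, 0.0, -0.0, -0.001], 'joint_efforts': [-0.001, -40.189, -25.229, 0.069, 0.032, -0.0], 'tool_pos': [214.924, 478.978, 260.694], 'eef_rot': [0.209, 0.978, -0.0, -0.0], 'force': [0.151, 0.078, 0.7], 'wrist_torque': [0.032, -0.012, 0.0], 'grip_force': 0.0, 'width': 88.331}
```

```bash
cat > h.py <<'E'
from bench import state, read_camera, camera_params, spotter
import cv2,numpy as np
from scipy.spatial.transform import Rotation as R
def toplane(p,uv,z):
    W=np.array(p["world_from_camera"]); d=W[:3,:3]@np.array([(uv[0]-p["cx"])/p["fx"],-(uv[1]-p["cy"])/p["fy"],-1])
    o=W[:3,3]; return o+d*(z-o[2])/d[2]
def proj(p,X):
    W=np.array(p["world_from_camera"]); c=W[:3,:3].T@(np.array(X)-W[:3,3]); return np.array([p["cx"]-p["fx"]*c[0]/c[2],p["cy"]+p["fy"]*c[1]/c[2]])
E
python3 - <<'E'
from h import *
for n in ["scene","top"]:
    p=camera_params(n)
    for t,z in [("driver_a",0),("seat_1",12),("end_stop",12),("trickler",0)]:
        for d in spotter.tip_of(n,t): print(n,t,np.round(toplane(p,d["position"],z)[:2]),round(d["confidence"],2))
a=cv2.imread("pics/scene0.png")[150:350,100:500]; cv2.imwrite("pics/s1.png",cv2.resize(a,None,fx=2,fy=2,interpolation=2))
a=cv2.imread("pics/top0.png")[140:360,180:460]; cv2.imwrite("pics/t1.png",cv2.resize(a,None,fx=2.7,fy=2.7,interpolation=2))
E
```

```text
scene driver_a [555. -73.] 0.88
scene driver_a [ 643. -272.] 0.79
scene driver_a [ 553. -195.] 0.76
scene driver_a [658. -50.] 0.66
scene seat_1 [651. 205.] 0.83
scene seat_1 [576. 233.] 0.83
scene seat_1 [512. 277.] 0.76
scene seat_1 [443. 316.] 0.68
scene end_stop [383. 343.] 0.93
scene trickler [ 729. -162.] 0.78
top driver_a [554. -71.] 0.79
top driver_a [ 642. -265.] 0.55
top driver_a [ 548. -191.] 0.52
top driver_a [649. -54.] 0.46
top seat_1 [437. 316.] 0.73
top seat_1 [652. 201.] 0.7
top seat_1 [578. 234.] 0.7
top seat_1 [511. 280.] 0.66
top end_stop [391. 341.] 0.84
top trickler [ 720. -156.] 0.65
```

View pics/s1.png

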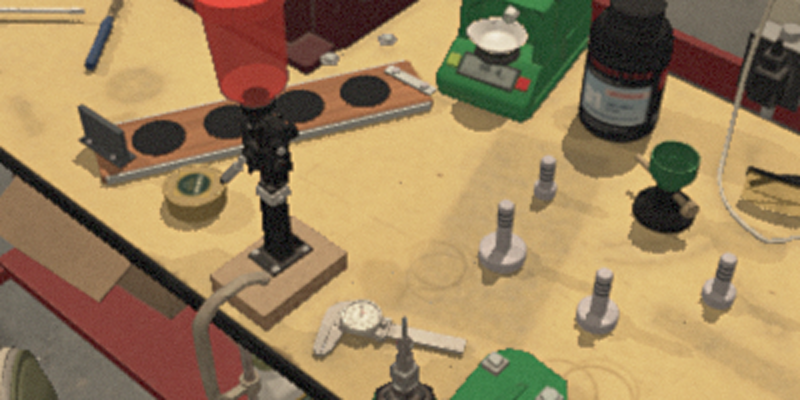

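View pics/t1.png

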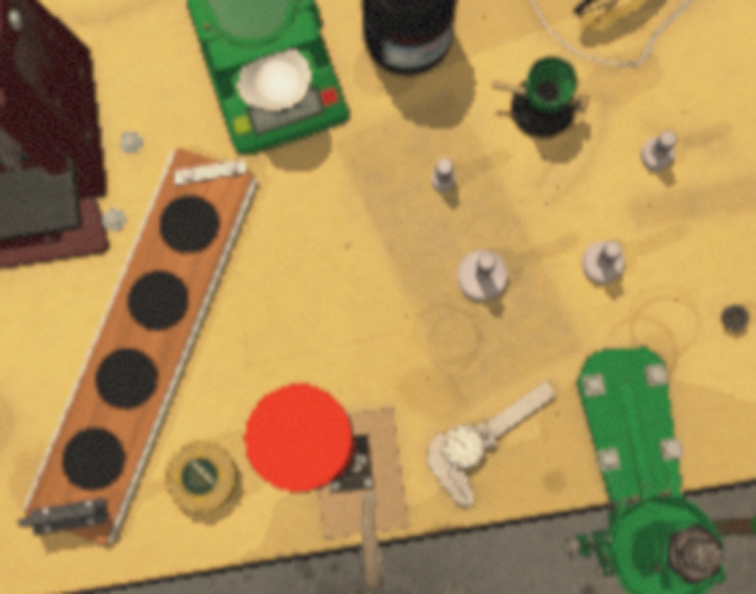

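The stop is at the near end of the rail, so seat 1 is about (440,316) and seat 4 about (650,201). The drivers are a (653,-52), d (554,-72), c (550,-193) and b (642,-268). Next I look at the rail with the wrist camera.

Emit:
step_arm:
  steps:
    - {"linear": [-392,-67,0],"turn": [0,0,-39]}
    - {"linear": [-392,-67,0],"turn": [0,0,-39]}
    - {"linear": [-392,-67,0],"turn": [0,0,-39]}
    - {"linear": [-392,-67,0],"turn": [0,0,-39]}
    - {"linear": [-392,-67,0],"turn": [0,0,-39]}
    - {"linear": [-392,-67,0],"turn": [0,0,-39]}
    - {"linear": [-392,-67,0],"turn": [0,0,-39]}
    - {"linear": [-392,-67,0],"turn": [0,0,-39]}
    - {"linear": [-392,-67,0],"turn": [0,0,-39]}
    - {"linear": [-392,-67,0],"turn": [0,0,-39]}

```text
t: 2.15
tool_pos: [544.4, 258.3, 261.0]
eef_rot: [-0.13, 0.992, 0.0, 0.0]
force: [-0.1, -0.3, 0.6]
width: 87.7
grip_force: 0.0
```

```bash
cat >> h.py <<'E'
def wrist_plane(uv,z,s,p):
    T=np.array(p["tool_from_camera"]); u=np.array([uv[0]-p["cx"],uv[1]-p["cy"]])/p["fx"]; th=np.hypot(*u)
    d=np.array([u[0]/th*np.sin(th),-u[1]/th*np.sin(th),-np.cos(th)])
    Q=R.from_quat(s["eef_rot"]).as_matrix(); o=np.array(s["tool_pos"])+Q@T[:3,3]; d=Q@T[:3,:3]@d
    return (o+d*(z-o[2])/d[2])[:2]
def phi(s):
    y=R.from_quat(s["eef_rot"]).as_matrix()[:,1]; return np.degrees(np.arctan2(y[1],y[0]))
def toolmove(x,y,z,ph,s=None):
    s=s or state(); Q=R.from_quat(s["eef_rot"]).as_matrix()
    d=np.array([x,y,z])-s["tool_pos"]; print("move",np.round(Q.T@d,1),"turn z",round(phi(s)-ph,1))
E
python3 - <<'E'
from h import *
s=state(); print(s["t"],np.round(s["tool_pos"]),phi(s),np.round(s["joint_positions"],3),Q if 0 else s["eef_rot"])
p=camera_params("wrist"); print({k:np.round(v,2).tolist() for k,v in p.items()})
im=read_camera("wrist"); cv2.imwrite("pics/w1.png",im)
for t,z in [("seat_1",12),("end_stop",12),("driver_a",0)]:
    for d in spotter.tip_of("wrist",t): print(t,np.round(d["position"]),np.round(wrist_plane(d["position"],z,s,p),1),round(d["confidence"],2))
for d in spotter.masks_of("wrist","seat_1"):
    v,u=np.nonzero(d["region"]); w=np.array([wrist_plane((a+0.,b+0.),14,s,p) for a,b in zip(u,v)])
    print("mask",np.round((w.max(0)+w.min(0))/2,1),np.round(np.ptp(w,axis=0)),round(d["confidence"],2))
E
```

```text
2.15 [544. 258. 261.] 104.91640945944842 [ 0.249  0.486  1.246  0.     1.409 -1.582] [-1.29802929e-01  9.91539808e-01  5.38492246e-05  7.52273000e-05]
{'fx': 371.65, 'fy': 371.65, 'cx': 319.15, 'cy': 233.63, 'tool_from_camera': [[-0.0, 0.97, 0.26, 66.32], [1.0, -0.0, 0.0, -0.49], [0.0, 0.26, -0.97, -124.19], [0.0, 0.0, 0.0, 1.0]]}
seat_1 [397. 119.] [442.8 311.9] 0.79
seat_1 [343. 170.] [507.6 272.6] 0.77
seat_1 [287. 227.] [579.5 232.9] 0.72
seat_1 [240. 283.] [654.8 197.1] 0.66
end_stop [436.  79.] [389.9 339.2] 0.82
driver_a [ 61. 222.] [650.3 -54.4] 0.97
driver_a [ 54. 143.] [553.5 -79.8] 0.86
mask [579.8 234.6] [59. 58.] 0.85
mask [510.2 273.7] [59. 60.] 0.79
mask [440. 312.] [60. 61.] 0.7
mask [649.7 196. ] [61. 58.] 0.66
```

View pics/w1.png

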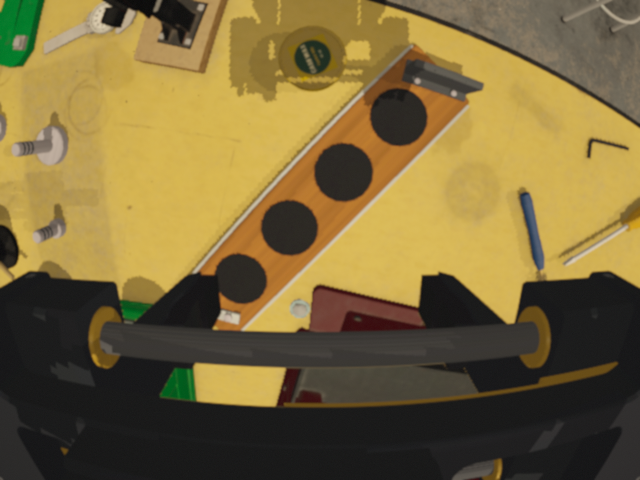

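The wrist view shows four seats in a row at about (240,280), (290,227), (343,170) and (398,117), with the stop at about (445,80). Spacing comes out at 79.9 mm. Next I look at the drivers from above.

Emit:
step_arm:
  steps:
    - {"linear": [-41,-216,0],"turn": [0,0,0]}
    - {"linear": [-41,-216,0],"turn": [0,0,0]}
    - {"linear": [-41,-216,0],"turn": [0,0,0]}
    - {"linear": [-41,-216,0],"turn": [0,0,0]}
    - {"linear": [17,-397,0],"turn": [0,0,0]}
    - {"linear": [17,-397,0],"turn": [0,0,0]}
    - {"linear": [17,-397,0],"turn": [0,0,0]}
    - {"linear": [17,-397,0],"turn": [0,0,0]}
    - {"linear": [17,-397,0],"turn": [0,0,0]}
    - {"linear": [17,-397,0],"turn": [0,0,0]}

```text
t: 3.65
tool_pos: [630.6, -129.1, 260.9]
eef_rot: [-0.13, 0.992, 0.0, 0.0]
force: [0.4, 0.1, -0.2]
width: 88.0
grip_force: 0.0
```

```bash
python3 - <<'E'
from h import *
s=state(); print(s["t"],np.round(s["tool_pos"]),phi(s))
p=camera_params("wrist")
im=read_camera("wrist"); cv2.imwrite("pics/w2.png",im)
for t,z in [("driver_a",0),("trickler",0)]:
    for d in spotter.tip_of("wrist",t): print(t,np.round(d["position"]),np.round(wrist_plane(d["position"],z,s,p),1),round(d["confidence"],2))
for d in spotter.masks_of("wrist","driver_a"):
    v,u=np.nonzero(d["region"]); print("mask",d["position"],len(u),round(d["confidence"],2),[u.min(),u.max(),v.min(),v.max()])
E
```

```text
3.65 [ 631. -129.  261.] 104.9472535691696
driver_a [192. 184.] [ 648.6 -267.6] 0.79
driver_a [378. 238.] [655.3 -57.2] 0.78
driver_a [275. 106.] [ 548.3 -198.2] 0.74
driver_a [387. 143.] [555.2 -76.8] 0.65
trickler [274. 268.] [ 718.1 -158.4] 0.71
mask [390.2, 140.9] 1757 0.96 [np.int64(365), np.int64(411), np.int64(120), np.int64(166)]
mask [189.0, 187.0] 939 0.95 [np.int64(164), np.int64(203), np.int64(169), np.int64(200)]
mask [383.1, 244.5] 560 0.91 [np.int64(369), np.int64(393), np.int64(231), np.int64(261)]
mask [277.2, 107.3] 1280 0.87 [np.int64(257), np.int64(297), np.int64(88), np.int64(127)]
```

View pics/w2.png

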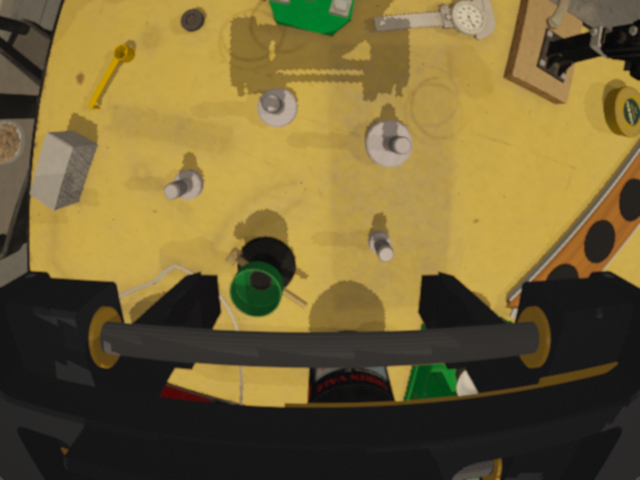

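The drivers show at (387,143) d, (277,106) c, (185,184) b and (380,243) a, with the trickler at (265,270). I'll refine the positions with a silhouette fit.

```bash
cat >> h.py <<'E'
def wproj(X,s,p):
    T=np.array(p["tool_from_camera"]); Q=R.from_quat(s["eef_rot"]).as_matrix()
    c=((np.atleast_2d(X)-s["tool_pos"])@Q-T[:3,3])@T[:3,:3]; q=np.c_[c[:,0],-c[:,1]]; n=np.linalg.norm(q,axis=1)
    return np.array([p["cx"],p["cy"]])+q/n[:,None]*(np.arctan2(n,-c[:,2])*p["fx"])[:,None]
D={"a":(24,50),"b":(32,58),"c":(40,66),"d":(48,74)}
A=np.linspace(0,2*np.pi,40)
def ring(x,y,r,z): return np.c_[x+r*np.cos(A),y+r*np.sin(A),0*A+z]
def sil(k,x,y,z0,s,p):
    m=np.zeros((960*2,1280*2),np.uint8); f,h=D[k]
    for r,lo,hi in [(f/2,0,14),(8,14,h)]:
        q=wproj(np.r_[ring(x,y,r,z0+lo),ring(x,y,r,z0+hi)],s,p)
        cv2.fillConvexPoly(m,cv2.convexHull(np.round((q+.5)*4).astype(np.int32)),1)
    return cv2.resize(m.astype(np.float32),(640,480),interpolation=cv2.INTER_AREA)
from scipy.optimize import minimize
def fit(k,region,xy,z0,s,p):
    g=region.astype(np.float32)
    def c(v):
        r=sil(k,v[0],v[1],z0,s,p); return 1-np.minimum(r,g).sum()/np.maximum(r,g).sum()
    o=minimize(c,xy,method="Nelder-Mead",options=dict(initial_simplex=np.array(xy)+[[4,3],[-4,3],[0,-5]],xatol=.1,fatol=1e-4))
    return o.x,1-o.fun
E
python3 - <<'E'
from h import *
s=state(); p=camera_params("wrist"); read_camera("wrist")
G={"a":(655,-55),"b":(646,-267),"c":(549,-196),"d":(555,-76)}
for d in spotter.masks_of("wrist","driver_a"):
    k=min(G,key=lambda k:np.linalg.norm(wproj([*G[k],25],s,p)[0]-d["position"]))
    x,i=fit(k,d["region"],G[k],0,s,p); print(k,np.round(x,1),round(i,2),[round(fit(j,d["region"],G[k],0,s,p)[1],2) for j in D])
pt=camera_params("top"); print(toplane(pt,(180+405/2.7,140+65/2.7),0),toplane(pt,(180+290/2.7,140+135/2.7),0))
toolmove(555,-76,200,152)
E
```

```text
b [ 648.7 -270.2] 0.89 [np.float64(0.75), np.float64(0.89), np.float64(0.63), np.float64(0.47)]
c [ 549.4 -195.2] 0.92 [np.float64(0.44), np.float64(0.71), np.float64(0.92), np.float64(0.65)]
a [657.6 -56.7] 0.92 [np.float64(0.92), np.float64(0.64), np.float64(0.45), np.float64(0.33)]
d [554.8 -77.2] 0.95 [np.float64(0.33), np.float64(0.51), np.float64(0.75), np.float64(0.95)]
[782.60630759 -37.79359939   0.        ] [727.77439106  87.52838923   0.        ]
move [59.  71.8 60.8] turn z -47.1
```

Emit:
step_arm:
  steps:
    - {"linear": [60,70,60],"turn": [0,0,-47]}
    - {"linear": [60,70,60],"turn": [0,0,-47]}
    - {"linear": [60,70,60],"turn": [0,0,-47]}
    - {"linear": [60,70,60],"turn": [0,0,-47]}
    - {"linear": [60,70,130],"turn": [0,0,-47]}
    - {"linear": [60,70,130],"turn": [0,0,-47]}
    - {"linear": [60,70,130],"turn": [0,0,-47]}
    - {"linear": [60,70,130],"turn": [0,0,-47]}

```text
t: 4.95
tool_pos: [561.6, -54.9, 131.3]
eef_rot: [-0.496, 0.868, -0.015, -0.012]
force: [-0.6, -0.2, -0.2]
width: 88.3
grip_force: 0.0
```

```bash
cat > look.py <<'E'
from h import *
import sys
def look(k,xy,z0,ph,zt,save=None):
    s=state(); p=camera_params("wrist"); im=read_camera("wrist")
    if save: cv2.imwrite(save,im)
    g=wproj([*xy,z0+D[k][1]/2],s,p)[0]
    for d in spotter.masks_of("wrist","driver_a"):
        if np.linalg.norm(g-d["position"])<40:
            x,i=fit(k,d["region"],xy,z0,s,p); print(k,np.round(x,1),round(i,2),np.round(d["position"])); toolmove(*x,zt,ph,s)
    print(s["t"],np.round(s["tool_pos"],1),round(phi(s),1))
if __name__=="__main__":
    a=sys.argv; look(a[1],(float(a[2]),float(a[3])),float(a[4]),float(a[5]),float(a[6]))
E
python3 look.py d 555 -77 0 152 41
```

```text
d [555.  -77.3] 0.95 [313. 204.]
move [19.5 -4.3 91.1] turn z -2.4
4.95 [561.6 -54.9 131.3] 149.6
```

Emit:
step_arm:
  steps:
    - {"linear": [0,0,0],"turn": [0,0,0]}
    - {"linear": [0,0,0],"turn": [0,0,0]}

```text
t: 5.3
tool_pos: [560.9, -54.2, 129.6]
eef_rot: [-0.497, 0.868, -0.014, -0.013]
force: [1.5, 0.6, 0.2]
width: 88.1
grip_force: 0.0
```

```bash
python3 - <<'E'
from h import *
s=state(); print(s["t"],np.round(s["tool_pos"],1),s["eef_rot"],phi(s),np.round(s["joint_positions"],3))
E
python3 look.py d 555 -77 0 152 41
```

```text
5.3 [560.9 -54.2 129.6] [-0.49690699  0.86760471 -0.01361247 -0.01265767] 149.61372561965263 [-0.289  0.531  1.539 -0.042  1.07  -2.88 ]
d [555.1 -77.2] 0.95 [315. 207.]
move [19.6 -5.7 89.4] turn z -2.4
5.3 [560.9 -54.2 129.6] 149.6
```

Joint 6 hit its limit because of the shoulder offset, so I'll grasp at 120° instead and untilt the tool.

```bash
cat >> h.py <<'E'
def toolmove(x,y,z,ph,s=None):
    s=s or state(); Q=R.from_quat(s["eef_rot"]); a=np.radians(ph); c,n=np.cos(a),np.sin(a)
    T=R.from_matrix(np.array([[-n,c,0],[c,n,0],[0,0,-1]]))
    d=np.array([x,y,z])-s["tool_pos"]; print("move",np.round(Q.inv().apply(d),1),"turn",np.round((Q.inv()*T).as_rotvec(degrees=True),1))
E
python3 -c "
from h import *
toolmove(555,-77.3,130,120);toolmove(555,-77.3,41,120)"
```

```text
move [23.  -6.7  0.3] turn [-1.1 -1.8 29.6]
move [19.8 -5.8 89.2] turn [-1.1 -1.8 29.6]
```

Emit:
step_arm:
  steps:
    - {"linear": [23,-6.7,0],"turn": [-1.1,-1.8,29.6]}
    - {"linear": [23,-6.7,0],"turn": [-1.1,-1.8,29.6]}
    - {"linear": [23,-6.7,0],"turn": [-1.1,-1.8,29.6]}
    - {"linear": [23,-6.7,0],"turn": [-1.1,-1.8,29.6]}
    - {"linear": [23,-6.7,0],"turn": [-1.1,-1.8,29.6]}

```text
t: 6.02
tool_pos: [554.9, -77.2, 130.2]
eef_rot: [-0.26, 0.966, -0.0, -0.0]
force: [0.8, 0.1, 1.3]
width: 88.1
grip_force: 0.0
```

```bash
python3 look.py d 555 -77 0 120 41; python3 -c "
from h import *
s=state();print(s['eef_rot'],s['joint_positions'])"
```

```text
d [554.4 -77.7] 0.96 [319. 234.]
move [ 0.6 -0.1 89.2] turn [-0.  -0.   0.2]
6.025 [554.9 -77.2 130.2] 120.2
[-2.59826693e-01  9.65655158e-01 -3.48347502e-04 -2.90912218e-04] [-3.46950013e-01  5.21647659e-01  1.55222422e+00 -1.03218120e-03
  1.06779896e+00 -2.44293425e+00]
```

Centred. Descend, then close.

Emit:
step_arm:
  steps:
    - {"linear": [0,0,45],"turn": [0,0,0]}
    - {"linear": [0,0,80],"turn": [0,0,0]}
    - {"linear": [0,0,89],"turn": [0,0,0]}
    - {"linear": [0,0,89],"turn": [0,0,0]}

```text
t: 6.62
tool_pos: [555.2, -77.4, 41.6]
eef_rot: [-0.259, 0.966, -0.0, -0.0]
force: [0.3, -0.4, 0.2]
width: 87.9
grip_force: 0.0
```

Emit:
step_arm:
  fingers: 8
  steps:
    - {"linear": [0,0,0],"turn": [0,0,0]}
    - {"linear": [0,0,0],"turn": [0,0,0]}
    - {"linear": [0,0,0],"turn": [0,0,0]}
    - {"linear": [0,0,0],"turn": [0,0,0]}
    - {"linear": [0,0,0],"turn": [0,0,0]}
    - {"linear": [0,0,0],"turn": [0,0,0]}
    - {"linear": [0,0,0],"turn": [0,0,0]}
    - {"linear": [0,0,0],"turn": [0,0,0]}

```text
t: 7.62
tool_pos: [554.9, -77.3, 41.1]
eef_rot: [-0.259, 0.966, -0.0, -0.0]
force: [-0.9, -0.1, -0.4]
width: 15.2
grip_force: 30.0
```

Emit:
step_arm:
  steps:
    - {"linear": [0,0,-40],"turn": [0,0,0]}
    - {"linear": [0,0,-100],"turn": [0,0,0]}
    - {"linear": [-70,38,-130],"turn": [0,0,-6]}
    - {"linear": [-110,57,-160],"turn": [0,0,-12]}
    - {"linear": [-142,76,-170],"turn": [0,0,-18]}
    - {"linear": [-170,118,-170],"turn": [0,0,-24]}
    - {"linear": [-200,160,-170],"turn": [0,0,-30]}
    - {"linear": [-219,189,-160],"turn": [0,0,-32]}
    - {"linear": [-219,189,-160],"turn": [0,0,-32]}
    - {"linear": [-219,189,-160],"turn": [0,0,-32]}

```text
t: 8.88
tool_pos: [650.0, 195.2, 200.7]
eef_rot: [-0.515, 0.857, -0.0, -0.001]
force: [0.7, -0.5, -2.1]
width: 15.2
grip_force: 30.0
```

```bash
cat > seat.py <<'E'
from h import *
import sys
s=state(); p=camera_params("wrist"); im=read_camera("wrist"); cv2.imwrite(sys.argv[1],im)
for d in spotter.masks_of("wrist","seat_1"):
    v,u=np.nonzero(d["region"]); w=np.array([wrist_plane((a+0.,b+0.),14,s,p) for a,b in zip(u,v)])
    print("mask",np.round((w.max(0)+w.min(0))/2,1),np.round(np.ptp(w,axis=0)),round(d["confidence"],2))
g=[(440,312),(510.2,273.7),(579.8,234.6),(649.7,196)]
print(s["t"],np.round(s["tool_pos"],1),round(phi(s),1),s["eef_rot"],s["width"],s["joint_positions"][5]); toolmove(*g[int(sys.argv[2])-1],float(sys.argv[3]),float(sys.argv[4]),s)
E
python3 seat.py pics/w3.png 4 58 152
```

```text
mask [649.8 194.8] [60. 58.] 0.9
mask [440.7 311.3] [59. 59.] 0.88
mask [509.7 273.2] [59. 59.] 0.57
mask [579.7 234.2] [59. 59.] 0.55
8.875 [650.  195.2 200.7] 152.0 [-5.14797332e-01  8.57311568e-01 -2.86118410e-04 -7.06697377e-04] 15.217510817197033 -2.5322170945233387
move [ -0.7   0.6 142.7] turn [ 0.  -0.1 -0. ]
```

View pics/w3.png

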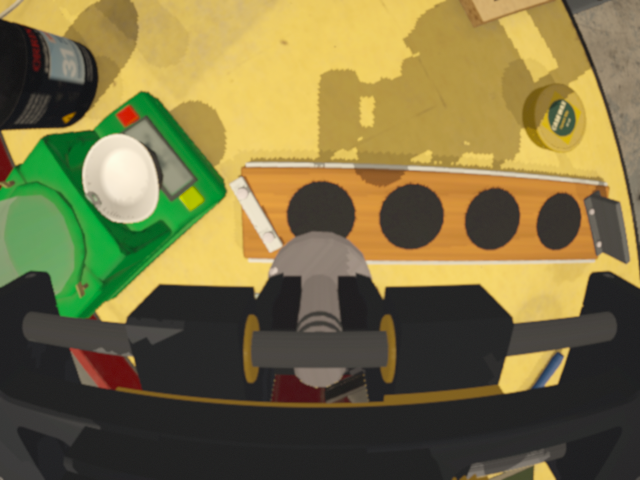

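```bash
python3 - <<'E'
from h import *
ps,pt=camera_params("scene"),camera_params("top")
for n,a,b in [("pan",(100+497/2,150+38/2),(180+275/2.7,140+80/2.7)),("red btn",(100+522/2,150+85/2),(180+331/2.7,140+97/2.7)),("yellow",(100+455/2,150+66/2),(180+242/2.7,140+125/2.7)),("knob top",(100+511/2,150+14/2),(180+275/2.7,140+80/2.7))]:
    f=lambda X:np.r_[proj(ps,X)-a,proj(pt,X)-b]
    from scipy.optimize import least_squares
    o=least_squares(f,[700,90,50]); print(n,np.round(o.x),round(o.cost,1))
E
```

```text
pan [758.  91.  77.] 0.0
red btn [744.  42.  43.] 0.1
yellow [735. 131.  30.] 0.0
knob top [752.  81. 115.] 20.6
```

Emit:
step_arm:
  steps:
    - {"linear": [-0.3,0.2,50],"turn": [0,-0.1,0]}
    - {"linear": [-0.3,0.2,100],"turn": [0,-0.1,0]}
    - {"linear": [-0.3,0.2,130],"turn": [0,-0.1,0]}
    - {"linear": [-0.3,0.2,140],"turn": [0,-0.1,0]}
    - {"linear": [-0.3,0.2,143],"turn": [0,-0.1,0]}
    - {"linear": [-0.3,0.2,144.5],"turn": [0,-0.1,0]}
    - {"linear": [-0.3,0.2,145],"turn": [0,-0.1,0]}
    - {"linear": [-0.3,0.2,145],"turn": [0,-0.1,0]}

```text
t: 9.98
tool_pos: [650.2, 196.2, 56.5]
eef_rot: [-0.515, 0.857, 0.0, 0.001]
force: [-0.0, -0.2, -1.5]
width: 15.2
grip_force: 30.0
```

Emit:
step_arm:
  steps:
    - {"linear": [0,0,0.7],"turn": [0,0,0]}
    - {"linear": [0,0,0.7],"turn": [0,0,0]}
    - {"linear": [0,0,0.7],"turn": [0,0,0]}

```text
t: 10.35
tool_pos: [650.0, 196.2, 55.3]
eef_rot: [-0.515, 0.857, 0.0, 0.0]
force: [-0.4, 0.7, -2.6]
width: 15.0
grip_force: 30.0
```

Emit:
step_arm:
  fingers: 50
  steps:
    - {"linear": [0,0,0],"turn": [0,0,0]}
    - {"linear": [0,0,0],"turn": [0,0,0]}
    - {"linear": [0,0,0],"turn": [0,0,0]}
    - {"linear": [0,0,0],"turn": [0,0,0]}
    - {"linear": [0,0,0],"turn": [0,0,0]}
    - {"linear": [0,0,0],"turn": [0,0,0]}

```text
t: 11.1
tool_pos: [650.0, 196.2, 55.2]
eef_rot: [-0.515, 0.857, 0.0, 0.0]
force: [-0.0, 0.5, 0.0]
width: 49.8
grip_force: 0.0
```

Emit:
step_arm:
  steps:
    - {"linear": [0,0,-30],"turn": [0,0,0]}
    - {"linear": [0,0,-80],"turn": [0,0,0]}
    - {"linear": [0,0,-130],"turn": [0,0,0]}
    - {"linear": [0,0,-180],"turn": [0,0,0]}
    - {"linear": [0,0,-200],"turn": [0,0,0]}
    - {"linear": [0,0,-200],"turn": [0,0,0]}

```text
t: 11.85
tool_pos: [650.2, 196.1, 256.6]
eef_rot: [-0.515, 0.857, -0.0, 0.002]
force: [0.1, 0.1, -0.9]
width: 50.4
grip_force: 0.0
```

```bash
python3 look.py d 650 196 14 105 250; python3 -c "
from h import *
print('wp',end=' ');toolmove(640,60,260,105);print('c',end=' ');toolmove(549.4,-195.2,140,105)"
```

```text
d [650.6 195.4] 0.93 [320. 201.]
move [ 0.4 -0.7  6.6] turn [-0.1  0.2 47. ]
d [642.1 186.9] 0.18 [328. 184.]
move [12.   2.8  6.6] turn [-0.1  0.2 47. ]
11.85 [650.2 196.1 256.6] 152.0
wp move [124.6 -55.4  -6.3] turn [ 0.1 -0.  47. ]
c move [392.4 -95.3 113.7] turn [ 0.1 -0.  47. ]
```

d sits at (650.6,195.4), about 1 mm off the centre of seat 4. Now c.

Emit:
step_arm:
  fingers: 88
  steps:
    - {"linear": [62,-28,-5],"turn": [0,0,6]}
    - {"linear": [125,-55,-5],"turn": [0,0,14]}
    - {"linear": [180,-65,-5],"turn": [0,0,22]}
    - {"linear": [240,-72,-5],"turn": [0,0,30]}
    - {"linear": [300,-80,0],"turn": [0,0,32]}
    - {"linear": [360,-90,10],"turn": [0,0,32]}
    - {"linear": [392,-95,60],"turn": [0,0,32]}
    - {"linear": [392,-95,100],"turn": [0,0,32]}
    - {"linear": [392,-95,117],"turn": [0,0,32]}
    - {"linear": [392,-95,117],"turn": [0,0,32]}

```text
t: 13.2
tool_pos: [549.7, -194.1, 137.1]
eef_rot: [-0.259, 0.966, 0.001, -0.0]
force: [-0.2, 0.1, 0.5]
width: 88.1
grip_force: 0.0
```

```bash
python3 - <<'E'
from look import *
look("c",(549.4,-195.2),0,120,41,"pics/w4.png")
s=state(); print(s["joint_positions"][5],s["eef_rot"])
E
```

```text
c [ 549.2 -195.1] 0.96 [315. 229.]
move [ 0.9 -0.9 96.1] turn [ 0.1 -0.   0. ]
13.2 [ 549.7 -194.1  137.1] 120.0
-2.636293814389071 [-2.59294603e-01  9.65797666e-01 -3.50152959e-04  1.02720044e-03]
```

View pics/w4.png

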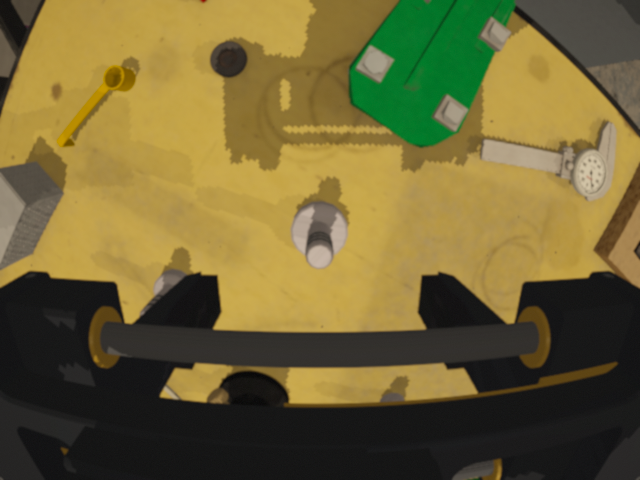

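Driver c is at (320,235) between the open fingers. The green press edge, near (420,145), is clear. Descend, then close.

Emit:
step_arm:
  steps:
    - {"linear": [0.9,-0.9,45],"turn": [0,0,0]}
    - {"linear": [0.9,-0.9,80],"turn": [0,0,0]}
    - {"linear": [0.9,-0.9,96],"turn": [0,0,0]}
    - {"linear": [0.9,-0.9,96],"turn": [0,0,0]}

```text
t: 13.8
tool_pos: [549.9, -195.7, 42.3]
eef_rot: [-0.259, 0.966, 0.0, 0.0]
force: [0.6, 0.1, 0.8]
width: 87.6
grip_force: 0.0
```

Emit:
step_arm:
  fingers: 8
  steps:
    - {"linear": [0,0,0],"turn": [0,0,0]}
    - {"linear": [0,0,0],"turn": [0,0,0]}
    - {"linear": [0,0,0],"turn": [0,0,0]}
    - {"linear": [0,0,0],"turn": [0,0,0]}
    - {"linear": [0,0,0],"turn": [0,0,0]}
    - {"linear": [0,0,0],"turn": [0,0,0]}
    - {"linear": [0,0,0],"turn": [0,0,0]}
    - {"linear": [0,0,0],"turn": [0,0,0]}

```text
t: 14.8
tool_pos: [549.5, -195.7, 41.8]
eef_rot: [-0.259, 0.966, 0.0, 0.0]
force: [0.2, 0.1, 0.5]
width: 15.4
grip_force: 30.0
```

```bash
python3 -c "
from h import *
for w in [(549,-195,240),(640,0,240),(640,110,240),(579.8,234.5,200)]: toolmove(*w,105)"
```

```text
move [  -0.     1.  -198.2] turn [ 0.  0. 15.]
move [-176.4  124.3 -198. ] turn [ 0.  0. 15.]
move [-231.4  219.6 -197.9] turn [ 0.  0. 15.]
move [-241.5  357.5 -157.8] turn [ 0.  0. 15.]
```

Emit:
step_arm:
  steps:
    - {"linear": [0,0,-40],"turn": [0,0,0]}
    - {"linear": [0,0,-100],"turn": [0,0,0]}
    - {"linear": [-30,20,-150],"turn": [0,0,5]}
    - {"linear": [-75,50,-180],"turn": [0,0,10]}
    - {"linear": [-125,85,-198],"turn": [0,0,15]}
    - {"linear": [-176,124,-198],"turn": [0,0,15]}
    - {"linear": [-206,172,-198],"turn": [0,0,15]}
    - {"linear": [-231,220,-198],"turn": [0,0,15]}
    - {"linear": [-235,275,-190],"turn": [0,0,15]}
    - {"linear": [-240,330,-170],"turn": [0,0,15]}

```text
t: 16.05
tool_pos: [591.6, 211.6, 212.1]
eef_rot: [-0.131, 0.991, 0.0, 0.001]
force: [-0.4, -0.4, -1.7]
width: 15.1
grip_force: 30.0
```

```bash
python3 -c "
from h import *
toolmove(579.8,234.5,180,105); toolmove(579.8,234.5,56.5,105)"
```

```text
move [ 5.5 25.2 32.1] turn [0.  0.1 0. ]
move [  5.7  25.1 155.6] turn [0.  0.1 0. ]
```

Emit:
step_arm:
  steps:
    - {"linear": [5.5,25.1,30],"turn": [0,0,0]}
    - {"linear": [5.5,25.1,60],"turn": [0,0,0]}
    - {"linear": [5.5,25.1,110],"turn": [0,0,0]}
    - {"linear": [5.5,25.1,140],"turn": [0,0,0]}
    - {"linear": [5.5,25.1,150],"turn": [0,0,0]}
    - {"linear": [5.5,25.1,154],"turn": [0,0,0]}
    - {"linear": [5.5,25.1,155],"turn": [0,0,0]}
    - {"linear": [5.5,25.1,155],"turn": [0,0,0]}
    - {"linear": [5.5,25.1,155],"turn": [0,0,0]}

```text
t: 17.18
tool_pos: [580.8, 232.9, 57.9]
eef_rot: [-0.131, 0.991, 0.0, 0.001]
force: [0.6, -0.1, -2.0]
width: 15.4
grip_force: 30.0
```

Emit:
step_arm:
  steps:
    - {"linear": [0.6,1.8,1],"turn": [0,0.1,0]}
    - {"linear": [0.6,1.8,2],"turn": [0,0.1,0]}
    - {"linear": [0.6,1.8,2.3],"turn": [0,0.1,0]}
    - {"linear": [0.6,1.8,2.3],"turn": [0,0.1,0]}

```text
t: 17.68
tool_pos: [579.4, 234.7, 55.8]
eef_rot: [-0.131, 0.991, 0.0, -0.0]
force: [-3.1, -0.0, 5.7]
width: 15.3
grip_force: 30.0
```

Emit:
step_arm:
  fingers: 50
  steps:
    - {"linear": [0,0,0],"turn": [0,0,0]}
    - {"linear": [0,0,0],"turn": [0,0,0]}
    - {"linear": [0,0,0],"turn": [0,0,0]}
    - {"linear": [0,0,0],"turn": [0,0,0]}
    - {"linear": [0,0,0],"turn": [0,0,0]}
    - {"linear": [0,0,0],"turn": [0,0,0]}

```text
t: 18.42
tool_pos: [579.5, 234.4, 54.9]
eef_rot: [-0.131, 0.991, 0.0, -0.001]
force: [-1.1, 0.3, 0.0]
width: 49.7
grip_force: 0.0
```

Emit:
step_arm:
  steps:
    - {"linear": [0,0,-30],"turn": [0,0,0]}
    - {"linear": [0,0,-80],"turn": [0,0,0]}
    - {"linear": [0,0,-130],"turn": [0,0,0]}
    - {"linear": [0,0,-180],"turn": [0,0,0]}
    - {"linear": [0,0,-200],"turn": [0,0,0]}
    - {"linear": [0,0,-200],"turn": [0,0,0]}

```text
t: 19.18
tool_pos: [580.0, 234.5, 256.2]
eef_rot: [-0.131, 0.991, 0.0, 0.001]
force: [0.1, -0.0, -1.2]
width: 50.2
grip_force: 0.0
```

```bash
python3 look.py c 580 234 14 105 250; python3 look.py d 650 196 14 105 250; python3 -c "
from h import *
for w in [(640,110,256),(640,-40,256),(648.5,-269,256),(648.5,-269,140)]: toolmove(*w,105)"
```

```text
c [579.5 234.1] 0.91 [318. 201.]
move [ 0.7 -0.2  6.2] turn [0.  0.1 0. ]
19.175 [580.  234.5 256.2] 105.0
d [650.5 195.6] 0.82 [265. 256.]
move [-58.7 -55.8   3.4] turn [ 0.  -0.2  0. ]
19.275 [579.4 234.3 253.6] 105.0
move [ -26.4 -135.7   -2.9] turn [ 0.  -0.2  0. ]
move [  12.5 -280.6   -2.9] turn [ 0.  -0.2  0. ]
move [  63.6 -504.    -2.8] turn [ 0.  -0.2  0. ]
move [  63.1 -504.1  113.2] turn [ 0.  -0.2  0. ]
```

Emit:
step_arm:
  fingers: 88
  steps:
    - {"linear": [-14,-60,-3],"turn": [0,0,0]}
    - {"linear": [-26,-120,-3],"turn": [0,0,0]}
    - {"linear": [-14,-180,-3],"turn": [0,0,0]}
    - {"linear": [0,-240,-3],"turn": [0,0,0]}
    - {"linear": [16,-300,-3],"turn": [0,0,0]}
    - {"linear": [30,-360,-3],"turn": [0,0,0]}
    - {"linear": [43,-420,-3],"turn": [0,0,0]}
    - {"linear": [56,-475,0],"turn": [0,0,0]}
    - {"linear": [63,-504,40],"turn": [0,0,0]}
    - {"linear": [63,-504,90],"turn": [0,0,0]}

```text
t: 20.62
tool_pos: [648.7, -271.3, 162.4]
eef_rot: [-0.129, 0.992, 0.0, -0.001]
force: [0.4, 0.6, -0.8]
width: 87.9
grip_force: 0.0
```

Emit:
step_arm:
  steps:
    - {"linear": [0,0,20],"turn": [0,0,0]}
    - {"linear": [0,0,20],"turn": [0,0,0]}

```text
t: 20.88
tool_pos: [648.5, -268.3, 142.0]
eef_rot: [-0.131, 0.991, 0.002, -0.002]
force: [0.3, 0.6, -0.2]
width: 88.2
grip_force: 0.0
```

```bash
python3 look.py b 648.7 -269.5 0 105 41
```

```text
b [ 647.8 -269.5] 0.94 [321. 234.]
move [  0.5  -1.5 101. ] turn [ 0.2 -0.2  0. ]
20.875 [ 648.5 -268.3  142. ] 105.0
```

Emit:
step_arm:
  steps:
    - {"linear": [0.6,-1.3,45],"turn": [0,0,0]}
    - {"linear": [0.6,-1.3,80],"turn": [0,0,0]}
    - {"linear": [0.6,-1.3,101],"turn": [0,0,0]}
    - {"linear": [0.6,-1.3,101],"turn": [0,0,0]}

```text
t: 21.48
tool_pos: [648.8, -270.0, 43.3]
eef_rot: [-0.131, 0.991, 0.001, -0.001]
force: [0.4, -0.7, -0.3]
width: 88.2
grip_force: 0.0
```

Emit:
step_arm:
  fingers: 8
  steps:
    - {"linear": [0,0,0],"turn": [0,0,0]}
    - {"linear": [0,0,0],"turn": [0,0,0]}
    - {"linear": [0,0,0],"turn": [0,0,0]}
    - {"linear": [0,0,0],"turn": [0,0,0]}
    - {"linear": [0,0,0],"turn": [0,0,0]}
    - {"linear": [0,0,0],"turn": [0,0,0]}
    - {"linear": [0,0,0],"turn": [0,0,0]}
    - {"linear": [0,0,0],"turn": [0,0,0]}

```text
t: 22.48
tool_pos: [648.9, -270.0, 43.6]
eef_rot: [-0.131, 0.991, 0.0, -0.001]
force: [-0.3, -0.2, -0.0]
width: 15.0
grip_force: 30.0
```

```bash
python3 -c "
from h import *
print(state()['tool_pos'])
for w in [(640,-40,240),(610,110,240),(510.1,273.5,220)]: toolmove(*w,105)"
```

```text
[ 648.90644007 -270.00532496   43.59078719]
move [ -50.8  224.6 -196.3] turn [ 0.  -0.1  0. ]
move [ -60.7  377.3 -196.2] turn [ 0.  -0.1  0. ]
move [  -6.5  561.  -176. ] turn [ 0.  -0.1  0. ]
```

Emit:
step_arm:
  steps:
    - {"linear": [0,0,-40],"turn": [0,0,0]}
    - {"linear": [0,0,-100],"turn": [0,0,0]}
    - {"linear": [-10,40,-140],"turn": [0,0,0]}
    - {"linear": [-22,95,-165],"turn": [0,0,0]}
    - {"linear": [-36,155,-185],"turn": [0,0,0]}
    - {"linear": [-50,215,-196],"turn": [0,0,0]}
    - {"linear": [-56,275,-196],"turn": [0,0,0]}
    - {"linear": [-60,335,-196],"turn": [0,0,0]}
    - {"linear": [-60,377,-196],"turn": [0,0,0]}
    - {"linear": [-45,428,-196],"turn": [0,0,0]}

```text
t: 23.72
tool_pos: [581.3, 156.2, 239.4]
eef_rot: [-0.131, 0.991, 0.0, -0.001]
force: [-0.0, 0.4, -1.4]
width: 15.4
grip_force: 30.0
```

```bash
python3 -c "
from h import *
s=state();print(s['tool_pos'],s['qd'])
for w in [(509.8,273.8,220),(509.8,273.8,58)]: toolmove(*w,105)"
```

```text
[581.27518923 156.22613952 239.38354885] [ 0.62075961 -0.32510927  0.51049537  0.00484256 -0.17602386  0.61461138]
move [ 38.6 132.1  19.5] turn [ 0.  -0.1  0. ]
move [ 38.3 131.9 181.5] turn [ 0.  -0.1  0. ]
```

Emit:
step_arm:
  steps:
    - {"linear": [12,45,10],"turn": [0,0,0]}
    - {"linear": [25,90,20],"turn": [0,0,0]}
    - {"linear": [38,125,40],"turn": [0,0,0]}
    - {"linear": [38,125,80],"turn": [0,0,0]}
    - {"linear": [38,125,110],"turn": [0,0,0]}
    - {"linear": [38,125,110],"turn": [0,0,0]}
    - {"linear": [38,125,110],"turn": [0,0,0]}

```text
t: 24.6
tool_pos: [513.2, 265.9, 131.3]
eef_rot: [-0.131, 0.991, 0.0, 0.0]
force: [-0.5, -0.4, -0.9]
width: 15.0
grip_force: 30.0
```

```bash
python3 -c "
from h import *
s=state();print(s['tool_pos'],s['width'])
for w in [(509.8,273.8,58)]: toolmove(*w,105)"; python3 seat.py pics/w5.png 2 58 105
```

```text
[513.17544384 265.92872059 131.32578496] 14.991208308647277
move [ 1.3  8.4 73.3] turn [0. 0. 0.]
mask [505.3 273.2] [50. 59.] 0.75
mask [558.  224.2] [17. 31.] 0.7
24.6 [513.2 265.9 131.3] 105.0 [-1.30581534e-01  9.91437427e-01  3.81081223e-04  3.81339613e-04] 14.991208308647277 -1.557794755219877
move [ 0.9  8.2 73.3] turn [0. 0. 0.]
```

Emit:
step_arm:
  steps:
    - {"linear": [1.3,8.4,20],"turn": [0,0,0]}
    - {"linear": [1.3,8.4,50],"turn": [0,0,0]}
    - {"linear": [1.3,8.4,65],"turn": [0,0,0]}
    - {"linear": [1.3,8.4,71],"turn": [0,0,0]}
    - {"linear": [1.3,8.4,72],"turn": [0,0,0]}
    - {"linear": [1.3,8.4,72],"turn": [0,0,0]}

```text
t: 25.45
tool_pos: [509.5, 273.7, 58.8]
eef_rot: [-0.131, 0.991, 0.0, 0.0]
force: [-0.4, 0.4, -1.4]
width: 15.3
grip_force: 30.0
```

Emit:
step_arm:
  steps:
    - {"linear": [0,0,1],"turn": [0,0,0]}
    - {"linear": [0,0,1.3],"turn": [0,0,0]}
    - {"linear": [0,0,1.3],"turn": [0,0,0]}

```text
t: 25.82
tool_pos: [509.4, 273.8, 57.5]
eef_rot: [-0.131, 0.991, 0.0, 0.0]
force: [-0.5, 0.8, 6.0]
width: 14.8
grip_force: 30.0
```

Emit:
step_arm:
  fingers: 50
  steps:
    - {"linear": [0,0,0],"turn": [0,0,0]}
    - {"linear": [0,0,0],"turn": [0,0,0]}
    - {"linear": [0,0,0],"turn": [0,0,0]}
    - {"linear": [0,0,0],"turn": [0,0,0]}
    - {"linear": [0,0,0],"turn": [0,0,0]}
    - {"linear": [0,0,0],"turn": [0,0,0]}

```text
t: 26.58
tool_pos: [509.0, 273.6, 56.7]
eef_rot: [-0.131, 0.991, 0.0, -0.001]
force: [0.1, -0.6, -0.6]
width: 49.7
grip_force: 0.0
```

Emit:
step_arm:
  steps:
    - {"linear": [0,0,-30],"turn": [0,0,0]}
    - {"linear": [0,0,-80],"turn": [0,0,0]}
    - {"linear": [0,0,-130],"turn": [0,0,0]}
    - {"linear": [0,0,-180],"turn": [0,0,0]}
    - {"linear": [0,0,-200],"turn": [0,0,0]}
    - {"linear": [0,0,-200],"turn": [0,0,0]}
    - {"linear": [0,0,-200],"turn": [0,0,0]}

```text
t: 27.45
tool_pos: [508.9, 273.4, 255.3]
eef_rot: [-0.131, 0.991, 0.0, -0.002]
force: [0.1, 0.5, -0.6]
width: 49.9
grip_force: 0.0
```

```bash
python3 look.py b 510 273.7 14 105 250; python3 -c "
from h import *
for w in [(610,110,256),(640,40,256),(657.6,-56.7,256),(657.6,-56.7,140)]: toolmove(*w,75)"
```

```text
b [508.8 273. ] 0.9 [323. 207.]
move [ 0.2 -0.4  5.3] turn [ 0.  -0.2  0. ]
27.45 [508.9 273.4 255.3] 105.0
move [ -55.3 -184.    -1. ] turn [-0.  -0.2 30. ]
move [ -66.1 -259.4   -1.1] turn [-0.  -0.2 30. ]
move [ -58.1 -357.4   -1.1] turn [-0.  -0.2 30. ]
move [ -58.5 -357.4  114.9] turn [-0.  -0.2 30. ]
```

Emit:
step_arm:
  fingers: 88
  steps:
    - {"linear": [-18,-58,0],"turn": [0,0,0]}
    - {"linear": [-36,-116,0],"turn": [0,0,5]}
    - {"linear": [-54,-175,0],"turn": [0,0,12]}
    - {"linear": [-64,-230,0],"turn": [0,0,20]}
    - {"linear": [-64,-290,0],"turn": [0,0,28]}
    - {"linear": [-60,-340,0],"turn": [0,0,30]}
    - {"linear": [-58,-357,30],"turn": [0,0,30]}
    - {"linear": [-58,-357,80],"turn": [0,0,30]}
    - {"linear": [-58,-357,115],"turn": [0,0,30]}
    - {"linear": [-58,-357,115],"turn": [0,0,30]}

```text
t: 28.8
tool_pos: [656.3, -55.9, 138.2]
eef_rot: [0.13, 0.991, 0.001, -0.004]
force: [0.4, 0.3, -0.0]
width: 88.2
grip_force: 0.0
```

```bash
python3 - <<'E'
from look import *
look("a",(657.6,-56.7),0,75,41,"pics/w6.png")
E
```

```text
a [656.7 -56.1] 0.88 [321. 235.]
move [-1.2 -0.1 97.2] turn [ 0.  -0.4  0. ]
28.8 [656.3 -55.9 138.2] 75.0
```

View pics/w6.png

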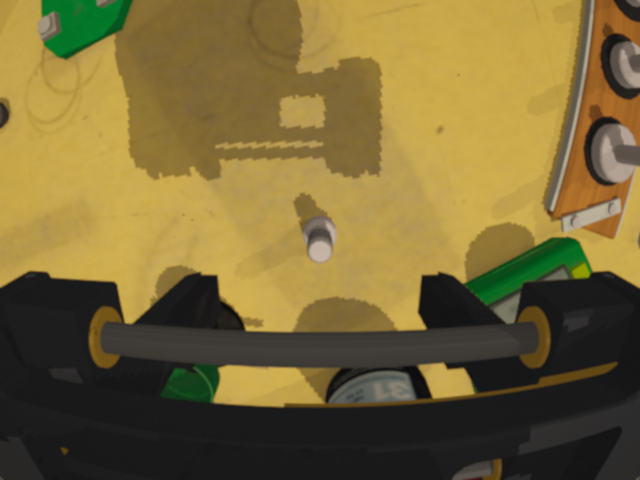

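Driver a is at (320,238). The trickler is at (200,350), beyond the left finger and outside the gripper body's footprint. I'll turn another 5° and grip slightly higher for clearance.

Emit:
step_arm:
  steps:
    - {"linear": [0,0,10],"turn": [0,0,5]}
    - {"linear": [0,0,50],"turn": [0,0,5]}
    - {"linear": [0,0,80],"turn": [0,0,5]}
    - {"linear": [0,0,93],"turn": [0,0,5]}
    - {"linear": [0,0,93],"turn": [0,0,5]}

```text
t: 29.52
tool_pos: [658.0, -56.2, 49.3]
eef_rot: [0.174, 0.985, 0.0, -0.0]
force: [0.4, -1.4, 0.7]
width: 88.2
grip_force: 0.0
```

Emit:
step_arm:
  fingers: 8
  steps:
    - {"linear": [0,0,0],"turn": [0,0,0]}
    - {"linear": [0,0,0],"turn": [0,0,0]}
    - {"linear": [0,0,0],"turn": [0,0,0]}
    - {"linear": [0,0,0],"turn": [0,0,0]}
    - {"linear": [0,0,0],"turn": [0,0,0]}
    - {"linear": [0,0,0],"turn": [0,0,0]}
    - {"linear": [0,0,0],"turn": [0,0,0]}
    - {"linear": [0,0,0],"turn": [0,0,0]}

```text
t: 30.52
tool_pos: [657.5, -56.1, 48.4]
eef_rot: [0.174, 0.985, 0.0, -0.001]
force: [0.1, 0.1, 0.9]
width: 15.2
grip_force: 30.0
```

```bash
python3 -c "
from h import *
print(state()['tool_pos'])
for w in [(640,40,250),(600,140,250),(540,260,250),(440.2,311.8,200)]: toolmove(*w,80)"
```

```text
[657.50408004 -56.11159829  48.41267746]
move [  49.6   84.3 -201.5] turn [  0.   -0.1 -10. ]
move [ 121.3  164.6 -201.4] turn [  0.   -0.1 -10. ]
move [ 218.7  256.9 -201.3] turn [  0.   -0.1 -10. ]
move [ 330.2  271.5 -151.2] turn [  0.   -0.1 -10. ]
```

Emit:
step_arm:
  steps:
    - {"linear": [0,0,-40],"turn": [0,0,0]}
    - {"linear": [0,0,-95],"turn": [0,0,0]}
    - {"linear": [10,20,-145],"turn": [0,0,0]}
    - {"linear": [30,50,-185],"turn": [0,0,-5]}
    - {"linear": [50,84,-201],"turn": [0,0,-10]}
    - {"linear": [90,130,-201],"turn": [0,0,-10]}
    - {"linear": [121,165,-201],"turn": [0,0,-10]}
    - {"linear": [162,205,-201],"turn": [0,0,-10]}
    - {"linear": [200,240,-201],"turn": [0,0,-10]}
    - {"linear": [230,258,-201],"turn": [0,0,-10]}

```text
t: 31.78
tool_pos: [528.5, 266.8, 249.5]
eef_rot: [0.086, 0.996, 0.0, -0.001]
force: [0.3, -0.2, -0.5]
width: 15.4
grip_force: 30.0
```

Emit:
step_arm:
  steps:
    - {"linear": [55,5,0],"turn": [0,0,0]}
    - {"linear": [90,0,20],"turn": [0,0,0]}
    - {"linear": [90,0,60],"turn": [0,0,0]}
    - {"linear": [90,0,100],"turn": [0,0,0]}
    - {"linear": [90,0,100],"turn": [0,0,0]}

```text
t: 32.4
tool_pos: [439.8, 280.0, 147.9]
eef_rot: [0.087, 0.996, -0.001, -0.003]
force: [-0.3, 0.8, -0.9]
width: 15.0
grip_force: 30.0
```

```bash
python3 seat.py pics/w7.png 1 63.5 80
```

```text
mask [574.4 241.6] [43. 46.] 0.97
mask [439.8 312.2] [59. 59.] 0.95
32.4 [439.8 280.  147.9] 80.0 [ 8.70715747e-02  9.96196991e-01 -9.87001973e-04 -3.02026195e-03] 15.007499371083629 -1.055093702474874
move [ 4.9 31.7 84.4] turn [-0.1 -0.3  0. ]
```

Emit:
step_arm:
  steps:
    - {"linear": [5,32,5],"turn": [0,0,0]}
    - {"linear": [5,32,30],"turn": [0,0,0]}
    - {"linear": [5,32,60],"turn": [0,0,0]}
    - {"linear": [5,32,78],"turn": [0,0,0]}
    - {"linear": [5,32,82],"turn": [0,0,0]}
    - {"linear": [5,32,82],"turn": [0,0,0]}
    - {"linear": [5,32,82],"turn": [0,0,0]}

```text
t: 33.38
tool_pos: [442.2, 313.2, 69.1]
eef_rot: [0.087, 0.996, 0.001, 0.0]
force: [0.9, -0.0, -1.7]
width: 14.8
grip_force: 30.0
```

Emit:
step_arm:
  steps:
    - {"linear": [1.9,-1.3,3],"turn": [0,0,0]}
    - {"linear": [1.9,-1.3,5],"turn": [0,0,0]}
    - {"linear": [1.9,-1.3,5.5],"turn": [0,0,0]}
    - {"linear": [1.9,-1.3,5.5],"turn": [0,0,0]}

```text
t: 33.88
tool_pos: [439.5, 312.0, 62.4]
eef_rot: [0.087, 0.996, 0.0, -0.001]
force: [-0.1, -0.3, -0.3]
width: 15.2
grip_force: 30.0
```

Emit:
step_arm:
  steps:
    - {"linear": [0,0,0.3],"turn": [0,0,0]}
    - {"linear": [0,0,0.5],"turn": [0,0,0]}
    - {"linear": [0,0,0.5],"turn": [0,0,0]}

```text
t: 34.25
tool_pos: [439.6, 312.0, 62.3]
eef_rot: [0.087, 0.996, 0.0, -0.0]
force: [-1.8, -0.3, 6.2]
width: 14.6
grip_force: 30.0
```

Emit:
step_arm:
  fingers: 50
  steps:
    - {"linear": [0,0,0],"turn": [0,0,0]}
    - {"linear": [0,0,0],"turn": [0,0,0]}
    - {"linear": [0,0,0],"turn": [0,0,0]}
    - {"linear": [0,0,0],"turn": [0,0,0]}
    - {"linear": [0,0,0],"turn": [0,0,0]}
    - {"linear": [0,0,0],"turn": [0,0,0]}

```text
t: 35.0
tool_pos: [439.5, 312.0, 61.8]
eef_rot: [0.087, 0.996, 0.0, -0.001]
force: [0.5, -0.6, 0.0]
width: 49.9
grip_force: 0.0
```

Emit:
step_arm:
  steps:
    - {"linear": [0,0,-30],"turn": [0,0,0]}
    - {"linear": [0,0,-80],"turn": [0,0,0]}
    - {"linear": [0,0,-130],"turn": [0,0,0]}
    - {"linear": [0,0,-180],"turn": [0,0,0]}
    - {"linear": [0,0,-200],"turn": [0,0,0]}
    - {"linear": [0,0,-200],"turn": [0,0,0]}
    - {"linear": [0,0,-200],"turn": [0,0,0]}

```text
t: 35.88
tool_pos: [439.3, 311.7, 260.5]
eef_rot: [0.087, 0.996, -0.0, -0.002]
force: [0.4, -0.4, -0.9]
width: 49.9
grip_force: 0.0
```

```bash
python3 - <<'E'
from look import *
look("a",(440,312),14,80,250,"pics/w8.png")
look("b",(509,273),14,80,250)
look("c",(579.5,234),14,80,250)
a=read_camera("top")[140:360,180:460]; cv2.imwrite("pics/t2.png",cv2.resize(a,None,fx=2.7,fy=2.7,interpolation=2))
print([np.round(toplane(camera_params("top"),d["position"],0)) for d in spotter.tip_of("top","trickler")])
E
```

```text
a [439.7 311. ] 0.94 [319. 204.]
move [-0.5 -0.6 10.5] turn [-0.1 -0.2  0. ]
a [430.  296.1] 0.22 [324. 192.]
move [  6.4 -17.   10.5] turn [-0.1 -0.2  0. ]
35.875 [439.3 311.7 260.5] 80.0
b [508.6 273.5] 0.94 [297. 279.]
move [-74.8 -25.7  10.3] turn [-0.1 -0.2  0. ]
35.975 [439.4 311.7 260.5] 80.0
c [579.2 234. ] 0.22 [271. 325.]
move [-151.   -52.4   10.6] turn [-0.  -0.1  0. ]
36.075 [439.5 311.8 260.9] 80.0
[array([ 721., -163.,    0.]), array([517., 283.,   0.])]
```

View pics/w8.png

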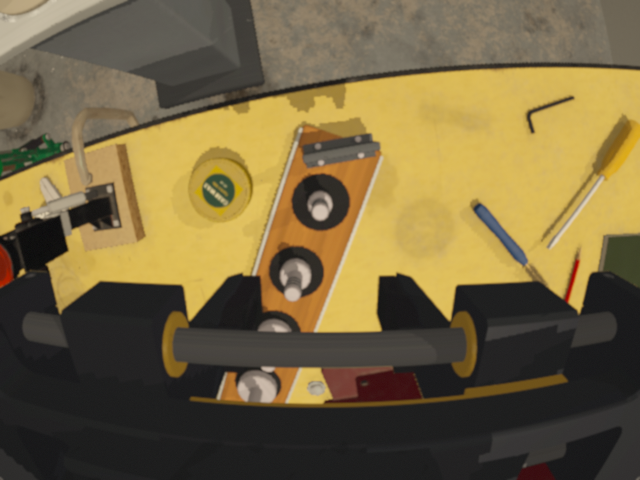

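View pics/t2.png

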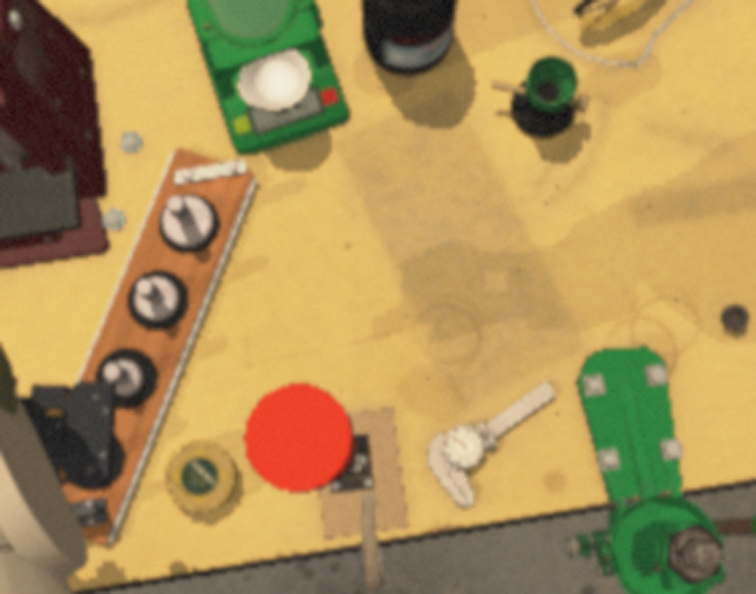

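All four drivers stand centred on their seats, shortest at the stop: wrist pixels a (320,205), b (293,275), c (275,330), d (258,388). The trickler has not moved, at top-crop (545,95), and the gripper is clear.

```bash
python3 -c "
from bench import ticket
print(ticket.close_job())"
```

```text
the job is handed in; nothing more can be done
None
```

The four drivers stand upright on the rail in order of size, shortest next to the stop, each within about 2 mm of its seat centre by camera. The trickler was left where it stood, and the job was handed in at about 36 s.

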